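# Square up the rack decks and pin them

## Robot

A 6-joint arm with a two-finger parallel gripper is mounted at the origin on the work surface. World frame = base frame: x ahead of the robot, y to its left, z up, the work surface at z = 0. Lengths are in mm, angles in rad, forces in N, time in s.
With the tool pointing down it reaches from about 375 to 975 mm from the base axis. Payload 3.8 kg.
Tool frame: the origin (TCP) lies on the centre line of the jaws, within the pads' length; the fingertips stand 19 mm ahead of it and the grasp point (between the pads) is the TCP; z points along the fingers, y is the line along which they close (so a half turn about z gives the same grasp; the last joint's range is limited). The gripper opens to 88 mm and grips with 3 to 60 N. Pads are 18 mm wide; open, the fingers measure 123 mm over their backs; the gripper's body (75 mm by 187 mm) begins 45 mm behind the grasp point.
Start: joints at [1.088, 0.264, 1.604, -0, 1.274, -0.037], TCP at [291.044, 609.025, 257.706] pointing down, gripper open.
Joint ranges: [-2.63, 2.63], [-0.94, 2.18], [0.31, 2.57], [-1.31, 4.45], [0, 2.66], [-2.55, 2.55]. Speed limits (rad/s): [2.57, 2.57, 3.14, 3.14, 3.14, 3.14].

## Interface

Orientations are given as a unit quaternion [w, x, y, z].
In Python, from rig import r gives the robot as it stands. The module is installed in compiled form; this text tells all that it offers.
- The arm moves only by the tool step_arm, never from a script. Its argument "rows" is a list of rows, each a list of 3 entries, a list of its own where there are three numbers: the shift along the tool's x, y, z in mm, then the turn, a rotation vector about the tool's x, y, z in degrees, then the opening in per cent of the stroke, from 0 (shut) to 100 (fully open). A call has 1 to 10 rows; each row shifts and turns the commanded pose from where the row before left it, along the tool's axes as they then stand; what a row does not reach is not made up. A row lasts 1/8 s, in which the tool goes at most 62.5 mm and 10.7 degrees, less where a joint would pass 70% of its speed; a pose out of reach is approached as far as the arm can. A call with a gripper value outside its range is refused whole. The fingers move at their own pace and stop on an object; the grip force is fixed at half the most. Time passes only in rows, so rows that do not move let the fingers close. It gives the time, the measured TCP pose, the force, the opening and the grip force at its end, in the units of the state.
- r.get_state(): the state, without advancing time (a new reading comes with each control period).
- r.grab_frame(name): name is "side" or "top"; returns a dict with "image" (384x512x3 uint8, blue, green, red), "K" (3x3 intrinsics, pixels), "xyz" and "rotation" of the camera in the world. Camera axes: x right, y down, z forward; pixel columns grow to the right and rows downward; lengths in mm; the calibration is good to about 2 mm. A picture is of the moment at which its call begins. There is no depth.
- r.hand_in(): hands the job in; it is judged then, once.
The state is a dict: "clock": time; "qpos": joint angles; "qd": joint speeds; "tau": joint torques, N m; "tcp_pos": TCP position; "orientation": TCP orientation; "contact_force": force on the tool from outside, world axes, zero at the start; "ft_torque": the same for the moment, N m; "gripper_width": finger opening in mm; "grip_force": force on a finger pad.
Only numpy, scipy, OpenCV 4.12 (cv2) and the standard library are available. Lean on these libraries where they do the work, as an engineer would, in place of code of your own. Each camera call takes 0.05 s, during which the arm holds its last target. There are 200 camera calls.

## Task

Push the three loose white rack decks on the carrier gently into its corner, against the far stop and the left stop, so that they lie square and their holes line up. Then take the locking rod from its stand, pass it down through all three holes until its head rests on the top deck, and let go. Do not press hard on the decks or the rod, and leave the jar, the roll and the bottle alone.

Things in the scene. Friction and masses are not known exactly. Their poses are not given: they have to be found in the camera images.
- carrier: Fixed 14 mm foot; on it an 8 mm aluminium plate (top 22 mm up) with two grey stops carries the decks. The plate with its stops is clamped firmly, up to 10 mm either way in x and in y from its nominal place: not measured, found only by feel (or sight). Origin on the table below the middle of a deck at home if the plate is at its nominal place; x to the far stop, y to the left stop, z up.
- far_stop (a point): Nominal point on the far stop's face, 65 mm ahead of the carrier's origin; the real face lies within 10 mm of it in x. The stop is a bar across x, 70 mm long, top 50 mm above the table (2 mm below the stack's top). The decks overhang the plate by 13 mm at the near edge and 9 mm at the right edge when home, more before. Fingers fit there beside them.
- left_stop (a point): Nominal point on the left stop's face, 45 mm left of the carrier's origin; the real face lies within 10 mm of it in y. Bar across y, 110 mm long, same height. When the decks touch both stops, their holes lie over a 13 mm hole in the plate. Sliding all three takes 1 to 5 N. Finger pushes over 20 N on one deck, or about 24 N in all, damage them.
- deck_low: White plastic deck, flat plate 130 (its x) x 90 (its y) x 10 mm, 60 to 120 g, with printed grey tube wells on top and one real through hole, 12 mm wide with a 1 mm chamfer, 20 mm from the middle towards its -x (near) edge, midway in y. Lowest of the stack, underside 22 mm above the table. Origin: middle of its underside; z up.
- deck_mid: Same plate as deck_low. Middle of the stack, underside at 32 mm. Origin: middle of its underside; z up.
- deck_top: Same plate as deck_low. Top of the stack, underside at 42 mm, top face at 52 mm. Origin: middle of its underside; z up.
- deck_low_hole (a point): Centre of the hole of that deck, at its top face.
- deck_mid_hole (a point): Centre of the hole of that deck, at its top face.
- deck_top_hole (a point): Centre of the hole of that deck, at its top face.
- rod: Steel shank 10 mm thick and 48 mm long below a square grey head, 24 mm across flats (along its x and y) and 32 mm tall; 70 g. Its last 16 mm taper to a 4 mm tip, which draws in holes a few mm out of line. Origin: centre of the tip; z up along the rod (head from z = 48 to 80 mm). Starts upright in its stand, head 52 mm up. Fully home its tip is 4 mm above the table. Over 40 N of it on a deck does damage.
- stand: Fixed grey block 70 (x) x 60 (y) x 52 mm tall with a 13 mm vertical hole in the middle where the rod is parked; lift the rod straight up by 55 mm to clear it. Origin: middle of its underside.
- sanitiser: Bystander: clear bottle, 56 mm wide, 130 mm tall. Origin under its middle.
- jar: Bystander: small clear jar, 50 mm wide, 55 mm tall. Origin under its middle.
- roll: Bystander: roll of paper labels, 60 mm wide, 30 mm tall, lying flat. Origin under its middle.
There are look-alikes about, which are no part of the job. Of the things that look like the rod, the smallest one is meant.

How it is judged:
By the outcome, as a careful person would: the job done as asked, in the order asked, and still so for the second after the job is handed in, with the robot touching nothing.
It also fails if it takes over 72 s, if anything falls off the work surface, if the arm or the gripper's body presses on something with over 40 N, if the wrist force passes 120 N, or if a joint passes its speed limit or range.

## Working session

There is one attempt and no reset: what is moved stays moved. The work goes in short steps, Python scripts to look and compute and a tool call to move; the robot and the scene stay as the last step left them, time stands still between calls to the robot, and variables do not carry over. Pictures are saved under pics/ and viewed, at most 10 in all, crops included, and the job is handed in when it is done.

Besides the shell and the picture viewer there is one more tool, called as a command line: name --argument value ..., lists and objects as JSON in quotes. step_arm: Moves the arm, as the interface text tells. Its arguments: {"type":"object","properties":{"rows":{"type":"array","items":{"type":"array"}}},"required":["rows"]}

```bash
mkdir -p pics
cat > h.py <<'E'
import numpy as np, cv2
from rig import r
def grab(n,save=None):
    f=r.grab_frame(n)
    if save: cv2.imwrite('pics/'+save,f['image'])
    return f
def ray(f,u,v,z):
    d=np.array(f['rotation'])@np.linalg.inv(f['K'])@[u,v,1]; c=np.array(f['xyz'])
    return c+d*(z-c[2])/d[2]
def proj(f,p):
    q=np.array(f['K'])@(np.array(f['rotation']).T@(np.array(p,float)-f['xyz'])); return q[:2]/q[2]
E
python3 - <<'E'
from h import *
import pickle
for n in('top','side'):
    f=grab(n); pickle.dump(f,open(n+'0.pkl','wb'))
    print(n,f['xyz'],np.round(f['rotation'],3).tolist(),np.round(f['K'],1).tolist())
    cv2.imwrite(f'pics/{n}0.png',cv2.resize(f['image'],(768,576),interpolation=cv2.INTER_CUBIC))
s=r.get_state();print({k:np.round(v,3) for k,v in s.items()})
E
```

```text
top [ 408.72533151 -113.39326626  784.89289979] [-0.079, 0.739, -0.666, 0.067] [[387.9, 0.0, 255.2], [0.0, 387.9, 185.9], [0.0, 0.0, 1.0]]
side [277.13660506 333.39476402 634.57337808] [0.108, -0.263, 0.893, -0.35] [[399.3, 0.0, 257.2], [0.0, 399.3, 187.5], [0.0, 0.0, 1.0]]
{'clock': np.float64(0.1), 'qpos': array([ 1.088,  0.265,  1.605, -0.   ,  1.274, -0.037]), 'qd': array([-0.001, -0.003, -0.003, -0.001, -0.001, -0.   ]), 'tau': array([ 1.0000e-03, -5.0362e+01, -3.5807e+01,  7.3000e-02,  2.3000e-02,
       -0.0000e+00]), 'tcp_pos': array([290.765, 608.496, 256.536]), 'orientation': array([-0.   ,  0.221,  0.975, -0.001]), 'contact_force': array([0.097, 0.174, 0.118]), 'ft_torque': array([ 0.008,  0.048, -0.055]), 'grip_force': np.float64(0.0), 'gripper_width': np.float64(88.679)}
```

View pics/top0.png

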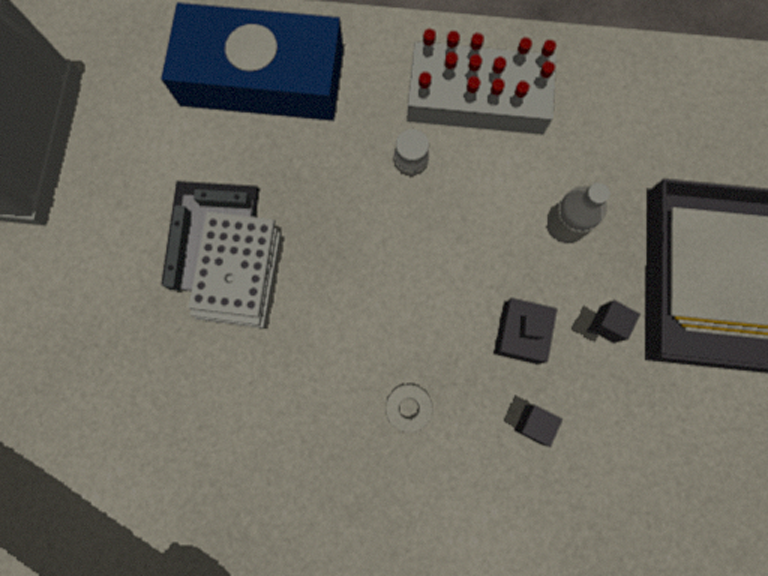

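View pics/side0.png

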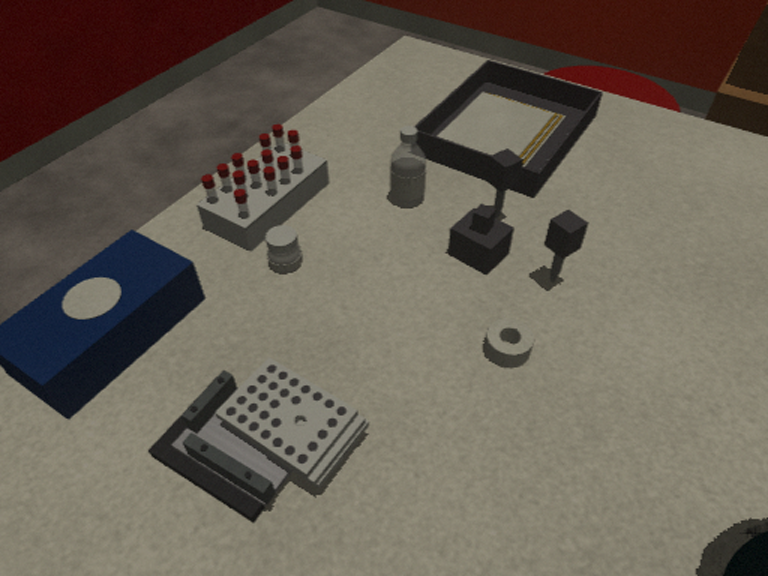

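The top view shows the carrier at about (215,250), with decks displaced toward the lower right, the jar at (411,150), the roll at (409,408) and the bottle at (580,210). Three things could be taken for the rod: the one in the stand block (533,325), and two freestanding ones on thin posts at (617,321) and (540,423).

`rotation` is a quaternion, so I'll fix the helper, check the choice in a close crop and measure.

```bash
sed -i "s/np.array(f\['rotation'\])/R(f)/g" h.py
cat >> h.py <<'E'
from scipy.spatial.transform import Rotation
def R(f):
    q=f['rotation']; return Rotation.from_quat([q[1],q[2],q[3],q[0]]).as_matrix()
E
python3 - <<'E'
from h import *
import pickle
t=pickle.load(open('top0.pkl','rb'));s=pickle.load(open('side0.pkl','rb'))
def crop(f,x0,y0,w,h,k):
    im=f['image'][y0:y0+h,x0:x0+w]; im=cv2.convertScaleAbs(im,alpha=2.0); return cv2.resize(im,None,fx=k,fy=k,interpolation=cv2.INTER_CUBIC)
a=crop(t,320,190,110,110,5);b=crop(s,290,95,110,110,5)[:, :250]
cv2.imwrite('pics/rod.png',np.hstack([a,b]))
cv2.imwrite('pics/car.png',np.hstack([crop(t,100,110,100,115,4),crop(s,95,230,160,115,4)[:, :400]]) if 0 else crop(t,100,112,95,110,5.4))
for n,(u,v),z in [('standrodtop',(533,325),84),('B',(617,322),100),('C',(540,423),100),('jar',(411,150),55),('hole',(229,278),52),('farbarL',(196,193),50),('farbarR',(251,196),50)]:
    print(n,np.round(ray(t,u/1.5,v/1.5,z),1))
E
```

```text
standrodtop [ 517.4 -279.8   84. ]
B [ 528.7 -374.3  100. ]
C [ 403.3 -289.7  100. ]
jar [ 741.4 -111.6   55. ]
hole [542.7 105.2  52. ]
farbarL [653.2 168.2  50. ]
farbarR [656.6  94.3  50. ]
```

View pics/rod.png

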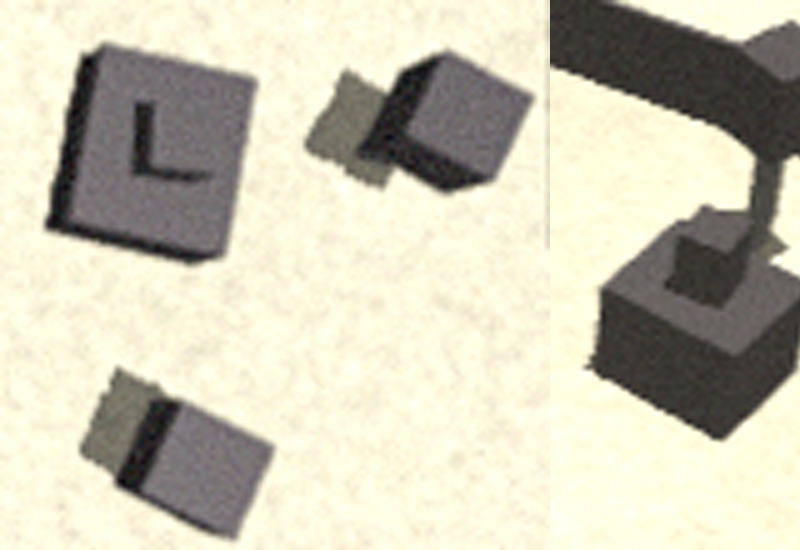

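View pics/car.png

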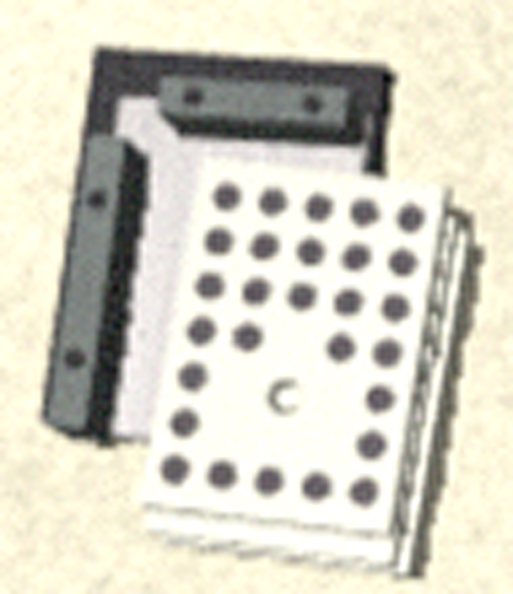

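Run:
```python
from h import *
import pickle
t=pickle.load(open('top0.pkl','rb'));s=pickle.load(open('side0.pkl','rb'))
C=lambda u,v,z: np.round(ray(t,100+u/5.4,112+v/5.4,z)[:2],1)
Q=lambda u,v,z: np.round(ray(t,320+u/5,190+v/5,z)[:2],1)
print('far top corners',C(160,78,50),C(350,85,50),C(348,115,50),C(170,108,50))
print('left top corners',C(90,137,50),C(127,142,50),C(88,430,50),C(45,420,50))
print('foot corners z14',C(97,48,14),C(393,68,14))
print('deck top',C(447,188,52),C(390,530,52),C(145,502,52),'hole',C(284,397,52), 'wells',C(227,196,52),C(411,217,52),C(175,469,52),C(364,491,52))
print('stand top',Q(105,45,52),Q(257,78,52),Q(225,255,52),Q(66,222,52))
print('head', Q(150,170,84),Q(207,178,84),Q(150,102,84))
def crop(f,x0,y0,w,h,k):
    im=f['image'][y0:y0+h,x0:x0+w].astype(float); im=np.clip((im-5)*4.0,0,255).astype(np.uint8); return cv2.resize(im,None,fx=k,fy=k,interpolation=cv2.INTER_CUBIC)
cv2.imwrite('pics/rod2.png',np.hstack([crop(t,328,195,48,50,8),crop(s,296,130,50,50,8)]))
cv2.imwrite('pics/car2.png',np.clip((crop(t,100,112,95,110,1)*0.+0),0,255)) if 0 else None
```

```text
far top corners [657.7 171.1] [662.2 100.3] [650.5  99.3] [646.5 165.4]
left top corners [632.3 192.9] [631.8 178.9] [523.4 174. ] [525.4 190. ]
foot corners z14 [679.6 211.7] [683.2  95.1]
deck top [625.8  58.3] [498.6  60.3] [499.5 148.4] hole [542.3 105.3] wells [614.5 138. ] [613.5  69.8] [512.4 139.8] [511.5  71.6]
stand top [ 553.5 -258.4] [ 546.7 -316.7] [ 478.4 -307.7] [ 484.5 -247.8]
head [ 503.1 -270.9] [ 502.3 -291.5] [ 527.8 -269.5]
```

View pics/rod2.png

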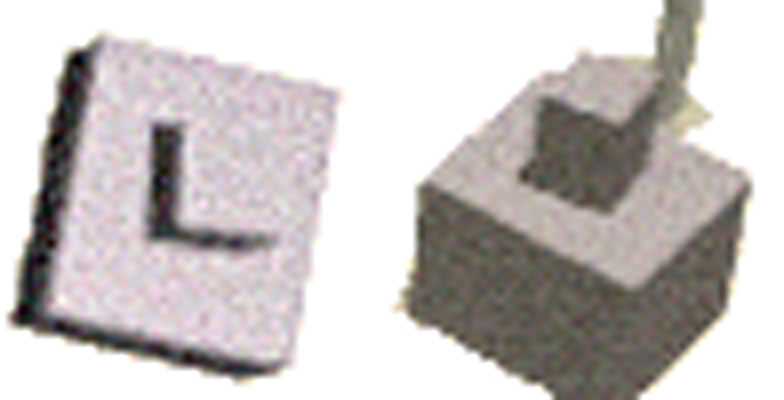

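The crops show the stand rod's head as the smallest, with its head centre near (215,190) of the 8x crop. B and C are clearly larger, so the rod in the stand is the one. Next I'll check the heights of B and C and set up the move calculator.

```bash
cat >> h.py <<'E'
def quat(q): return Rotation.from_quat([q[1],q[2],q[3],q[0]])
def down(yaw): # tool y axis at world angle yaw(deg), z down
    a=np.radians(yaw); y=np.array([np.cos(a),np.sin(a),0]); z=np.array([0,0,-1.]); return Rotation.from_matrix(np.c_[np.cross(y,z),y,z])
def plan(p,yaw):
    s=r.get_state(); A=quat(s['orientation']); B=down(yaw)
    print('turn',np.round(np.degrees((A.inv()*B).as_rotvec()),2),'then shift',np.round(B.inv().apply(np.array(p)-s['tcp_pos']),1),'t',round(float(s['clock']),2),'F',np.round(s['contact_force'],1))
E
python3 - <<'E'
from h import *
import pickle
t=pickle.load(open('top0.pkl','rb'));s=pickle.load(open('side0.pkl','rb'))
def tri(a,b):
    P=[]
    for f,(u,v) in((t,a),(s,b)):
        P.append((np.array(f['xyz']),(lambda d:d/np.linalg.norm(d))(R(f)@np.linalg.inv(f['K'])@[u,v,1])))
    M=sum(np.eye(3)-np.outer(d,d) for c,d in P); m=sum((np.eye(3)-np.outer(d,d))@c for c,d in P)
    return np.round(np.linalg.solve(M,m),1)
print('B',tri((320+468/5,190+108/5),(507/1.5,158/1.5)),'C',tri((320+220/5,190+455/5),(570/1.5,220/1.5)))
print('rod',tri((328+222/8,195+180/8),(296+(598-384)/8,130+90/8)),'deckhole',tri((100+284/5.4,112+397/5.4),(300/1.5,421/1.5)))
print('roll',ray(t,409/1.5,408/1.5,30),'bottle',ray(t,598/1.5,192/1.5,130))
plan((455,110,150),92.5)
E
```

```text
B [ 530.6 -373.   114.3] C [ 403.6 -293.7  112.5]
rod [ 516.  -280.6   84. ] deckhole [542.6 105.8  50.5]
roll [ 403.82387465 -142.13900783   30.        ] bottle [ 676.60895228 -337.12456108  130.        ]
turn [ -0.11  -0.03 -28.04] then shift [-142.3 -505.2  106.5] t 0.1 F [0.1 0.2 0.1]
```

step_arm --rows '[[[0,0,0],[0,0,-9.4],45],[[0,0,0],[0,0,-9.4],45],[[0,0,0],[0,0,-9.3],45],[[-20,-70,10],[0,0,0],45],[[-20,-55,10],[0,0,0],45],[[-20,-55,10],[0,0,0],45],[[-20,-55,10],[0,0,0],45],[[-20,-55,10],[0,0,0],45],[[-20,-55,10],[0,0,0],45],[[-20,-55,10],[0,0,0],45]]'

```text
clock: 1.35
tcp_pos: [445.5, 224.1, 188.7]
orientation: [-0.0, -0.022, 1.0, -0.0]
contact_force: [0.4, -0.1, 0.4]
gripper_width: 39.8
grip_force: 0.0
```

```bash
python3 -c "
from h import *
plan((455,110,150),92.5)"
```

```text
turn [-0.   -0.    0.07] then shift [  -4.6 -114.4   38.7] t 1.35 F [ 0.4 -0.1  0.4]
```

step_arm --rows '[[[-2,-40,13],[0,0,0],45],[[-2,-40,13],[0,0,0],45],[[0,-34,13],[0,0,0],45],[[0,0,40],[0,0,0],45],[[0,0,40],[0,0,0],45],[[0,0,20],[0,0,0],45],[[0,0,0],[0,0,0],45],[[0,0,0],[0,0,0],45]]'

```text
clock: 2.35
tcp_pos: [454.9, 112.4, 50.9]
orientation: [0.0, -0.022, 1.0, 0.0]
contact_force: [0.6, -0.1, 0.0]
gripper_width: 39.3
grip_force: 0.0
```

```bash
python3 -c "
from h import *
plan((480,108,45),92.5)
f=grab('side'); cv2.imwrite('pics/side1.png',cv2.resize(cv2.convertScaleAbs(f['image'][200:384,60:300],alpha=2.),None,fx=3,fy=3))"
```

```text
turn [0.01 0.05 0.06] then shift [-24.9  -5.5   5.9] t 2.35 F [ 0.6 -0.1  0. ]
```

View pics/side1.png

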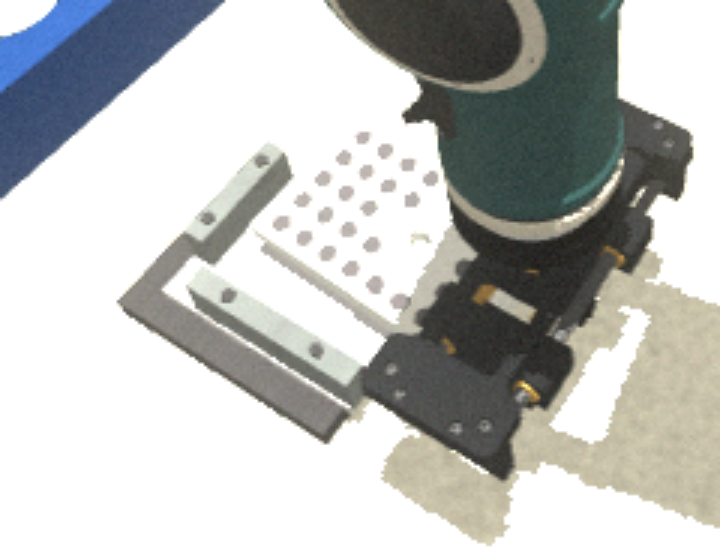

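The gripper stands clear of the decks at their near edge, at about (450,300) in this crop. Lowering it and pushing slowly.

step_arm --rows '[[[-4,-3,5],[0,0,0],45],[[-5,-2,0],[0,0,0],45],[[-5,0,0],[0,0,0],45],[[-4,0,0],[0,0,0],45],[[-3,0,0],[0,0,0],45],[[-3,0,0],[0,0,0],45],[[-3,0,0],[0,0,0],45],[[-2,0,0],[0,0,0],45]]'

```text
clock: 3.4
tcp_pos: [483.4, 108.5, 45.1]
orientation: [-0.0, -0.022, 1.0, -0.0]
contact_force: [-2.2, -1.6, 1.6]
gripper_width: 39.5
grip_force: 1.1
```

step_arm --rows '[[[-3,0,0],[0,0,0],45],[[-3,0,0],[0,0,0],45],[[-2,0,0],[0,0,0],45]]'

```text
clock: 3.78
tcp_pos: [491.9, 109.0, 45.2]
orientation: [0.0, -0.022, 1.0, 0.0]
contact_force: [-2.2, -0.4, 1.0]
gripper_width: 39.5
grip_force: 1.1
```

step_arm --rows '[[[-2,0,0],[0,0,0],45],[[-2,0,0],[0,0,0],45],[[-2,0,0],[0,0,0],45],[[-2,0,0],[0,0,0],45]]'

```text
clock: 4.28
tcp_pos: [498.4, 109.3, 45.1]
orientation: [-0.002, -0.022, 1.0, -0.0]
contact_force: [-6.9, -0.5, 6.8]
gripper_width: 39.6
grip_force: 3.6
```

step_arm --rows '[[[-1.5,0,0],[0,0,0],45],[[-1,0,0],[0,0,0],45],[[-1,0,0],[0,0,0],45]]'

```text
clock: 4.65
tcp_pos: [502.3, 109.5, 45.1]
orientation: [-0.001, -0.022, 1.0, -0.0]
contact_force: [-6.0, -0.3, 4.0]
gripper_width: 39.4
grip_force: 2.5
```

step_arm --rows '[[[-1,0,0],[0,0,0],45],[[-1,0,0],[0,0,0],45]]'

```text
clock: 4.9
tcp_pos: [504.9, 109.6, 45.2]
orientation: [-0.0, -0.022, 1.0, 0.0]
contact_force: [-4.1, 0.4, 2.6]
gripper_width: 39.5
grip_force: 2.2
```

step_arm --rows '[[[-1,0,0],[0,0,0],45],[[-0.5,0,0],[0,0,0],45]]'

```text
clock: 5.15
tcp_pos: [505.8, 109.6, 45.1]
orientation: [-0.001, -0.022, 1.0, -0.0]
contact_force: [-7.6, 1.0, 5.4]
gripper_width: 39.5
grip_force: 3.6
```

step_arm --rows '[[[-1,0,0],[0,0,0],45],[[-0.5,0,0],[0,0,0],45]]'

```text
clock: 5.4
tcp_pos: [506.5, 109.6, 44.9]
orientation: [-0.002, -0.022, 1.0, -0.0]
contact_force: [-9.9, -0.6, 8.2]
gripper_width: 39.6
grip_force: 4.7
```

step_arm --rows '[[[-1,0,0],[0,0,0],45],[[-0.5,0,0],[0,0,0],45]]'

```text
clock: 5.65
tcp_pos: [506.6, 109.5, 44.8]
orientation: [-0.003, -0.022, 1.0, -0.0]
contact_force: [-12.7, 0.2, 12.1]
gripper_width: 39.6
grip_force: 6.7
```

step_arm --rows '[[[8,0,0],[0,0,0],45],[[10,-20,-25],[0,0,0],45],[[0,-30,-30],[0,0,10],45],[[0,0,0],[0,0,10],45],[[0,0,0],[0,0,10],45],[[0,0,0],[0,0,10],45],[[0,0,0],[0,0,10],45],[[0,0,0],[0,0,10],45],[[0,0,0],[0,0,10],45],[[0,0,0],[0,0,10],45]]'

```text
clock: 6.9
tcp_pos: [495.3, 58.9, 100.6]
orientation: [0.001, 0.628, 0.778, 0.001]
contact_force: [0.2, -0.5, -0.4]
gripper_width: 39.5
grip_force: 0.0
```

step_arm --rows '[[[0,0,0],[0,0,10],45],[[0,0,0],[0,0,0],45]]'

```text
clock: 7.15
tcp_pos: [495.0, 58.9, 100.6]
orientation: [0.001, 0.69, 0.723, 0.001]
contact_force: [-0.3, -0.7, 0.1]
gripper_width: 39.4
grip_force: 0.0
```

```bash
python3 -c "
from h import *
plan((582,28,45),2.5)
f=grab('top'); cv2.imwrite('pics/top1.png',cv2.resize(cv2.convertScaleAbs(f['image'][105:225,90:215],alpha=1.7),None,fx=5,fy=5,interpolation=cv2.INTER_CUBIC))"
```

```text
turn [0.17 0.01 0.17] then shift [-34.7  85.5  55.6] t 7.15 F [-0.3 -0.7  0.1]
```

View pics/top1.png

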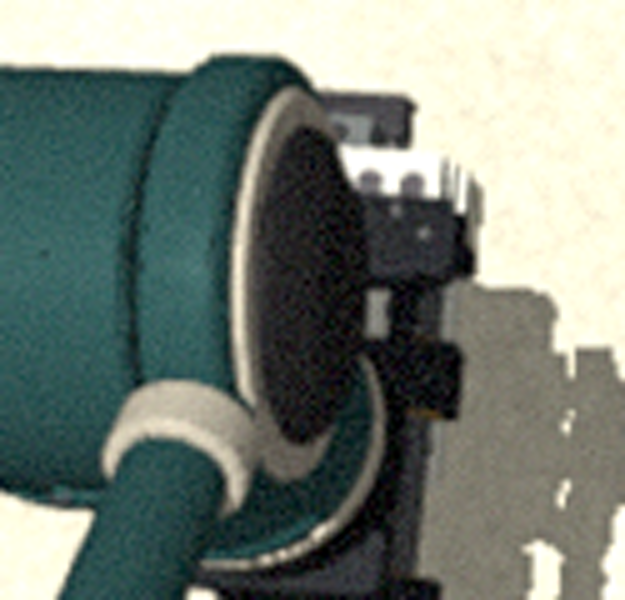

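The arm hides most of the decks, but their right edges show at about (440–480,170), touching the far stop area. I'll go to the right side.

step_arm --rows '[[[-35,0,0],[0,0,0],45],[[0,45,0],[0,0,0],45],[[0,40,0],[0,0,0],45],[[0,0,30],[0,0,0],45],[[0,0,26],[0,0,0],45],[[4,0,0],[0,0,0],45],[[4,0,0],[0,0,0],45],[[4,0,0],[0,0,0],45]]'

```text
clock: 8.2
tcp_pos: [581.0, 40.2, 45.8]
orientation: [0.001, 0.691, 0.723, 0.001]
contact_force: [0.0, 0.3, 0.2]
gripper_width: 39.7
grip_force: 0.0
```

step_arm --rows '[[[3,0,0],[0,0,0],45],[[3,0,0],[0,0,0],45],[[3,0,0],[0,0,0],45]]'

```text
clock: 8.57
tcp_pos: [579.5, 49.0, 44.5]
orientation: [0.0, 0.691, 0.723, 0.0]
contact_force: [-0.6, -0.1, 0.2]
gripper_width: 40.3
grip_force: 0.0
```

step_arm --rows '[[[3,0,0],[0,0,0],45],[[3,0,0],[0,0,0],45],[[2,0,0],[0,0,0],45]]'

```text
clock: 8.95
tcp_pos: [579.0, 56.6, 44.3]
orientation: [0.0, 0.691, 0.723, -0.0]
contact_force: [-0.2, -3.3, 2.4]
gripper_width: 39.5
grip_force: 1.4
```

step_arm --rows '[[[2,0,0],[0,0,0],45],[[2,0,0],[0,0,0],45],[[2,0,0],[0,0,0],45]]'

```text
clock: 9.32
tcp_pos: [578.8, 62.8, 44.3]
orientation: [0.0, 0.691, 0.723, -0.0]
contact_force: [-0.5, -3.9, 3.0]
gripper_width: 39.8
grip_force: 1.6
```

step_arm --rows '[[[2,0,0],[0,0,0],45],[[2,0,0],[0,0,0],45],[[1,0,0],[0,0,0],45]]'

```text
clock: 9.7
tcp_pos: [578.6, 67.9, 44.3]
orientation: [0.0, 0.691, 0.723, 0.0]
contact_force: [-1.1, -3.7, 3.0]
gripper_width: 39.5
grip_force: 1.8
```

step_arm --rows '[[[2,0,0],[0,0,0],45],[[1,0,0],[0,0,0],45]]'

```text
clock: 9.95
tcp_pos: [578.4, 70.9, 44.3]
orientation: [0.0, 0.691, 0.723, 0.0]
contact_force: [-0.8, -4.1, 2.6]
gripper_width: 39.7
grip_force: 1.8
```

step_arm --rows '[[[1,0,0],[0,0,0],45],[[1,0,0],[0,0,0],45]]'

```text
clock: 10.2
tcp_pos: [578.4, 72.7, 44.3]
orientation: [0.0, 0.691, 0.723, 0.0]
contact_force: [-0.9, -4.5, 2.9]
gripper_width: 39.9
grip_force: 2.2
```

step_arm --rows '[[[1,0,0],[0,0,0],45],[[1,0,0],[0,0,0],45]]'

```text
clock: 10.45
tcp_pos: [578.3, 74.8, 44.3]
orientation: [0.0, 0.691, 0.723, 0.0]
contact_force: [-0.2, -4.3, 2.0]
gripper_width: 39.8
grip_force: 2.2
```

step_arm --rows '[[[1,0,0],[0,0,0],45],[[1,0,0],[0,0,0],45]]'

```text
clock: 10.7
tcp_pos: [578.2, 76.8, 44.3]
orientation: [0.0, 0.691, 0.723, 0.0]
contact_force: [0.6, -4.5, 3.1]
gripper_width: 39.3
grip_force: 2.2
```

step_arm --rows '[[[1,0,0],[0,0,0],45],[[0.5,0,0],[0,0,0],45]]'

```text
clock: 10.95
tcp_pos: [578.2, 77.2, 44.3]
orientation: [0.001, 0.691, 0.723, -0.001]
contact_force: [0.6, -9.6, 2.8]
gripper_width: 39.3
grip_force: 5.2
```

step_arm --rows '[[[1,0,0],[0,0,0],45],[[0.5,0,0],[0,0,0],45]]'

```text
clock: 11.2
tcp_pos: [578.2, 77.3, 44.3]
orientation: [0.001, 0.691, 0.723, -0.001]
contact_force: [1.0, -15.3, 3.5]
gripper_width: 39.5
grip_force: 7.9
```

step_arm --rows '[[[-10,0,0],[0,0,0],45],[[-10,0,-25],[0,0,0],45],[[0,-45,-35],[0,0,0],45],[[0,-50,0],[0,0,-10],45],[[0,0,0],[0,0,-10],45],[[0,0,0],[0,0,-10],45],[[0,0,0],[0,0,-10],45],[[0,0,0],[0,0,-10],45],[[0,0,0],[0,0,-10],45],[[0,0,0],[0,0,-10],45]]'

```text
clock: 12.45
tcp_pos: [483.2, 56.4, 103.6]
orientation: [-0.001, 0.149, 0.989, 0.001]
contact_force: [0.3, -0.2, -0.2]
gripper_width: 39.8
grip_force: 0.0
```

step_arm --rows '[[[0,0,0],[0,0,-10],45],[[0,0,0],[0,0,-10],45],[[0,0,0],[0,0,0],45]]'

```text
clock: 12.82
tcp_pos: [483.3, 56.2, 103.7]
orientation: [-0.001, -0.021, 1.0, 0.001]
contact_force: [-0.4, 0.5, 0.3]
gripper_width: 39.8
grip_force: 0.0
```

```bash
python3 -c "
from h import *
plan((488,128,45),92.5)"
```

```text
turn [ 0.07 -0.06 -0.05] then shift [-7.8 71.5 58.7] t 12.82 F [-0.4  0.5  0.3]
```

step_arm --rows '[[[0,36,0],[0,0,0],45],[[0,35,0],[0,0,0],45],[[0,0,30],[0,0,0],45],[[0,0,29],[0,0,0],45],[[-5,0,0],[0,0,0],45],[[-5,0,0],[0,0,0],45],[[-4,0,0],[0,0,0],45],[[-3,0,0],[0,0,0],45]]'

```text
clock: 13.82
tcp_pos: [499.1, 127.3, 46.4]
orientation: [0.001, -0.022, 1.0, 0.0]
contact_force: [-0.4, 0.3, 0.6]
gripper_width: 39.5
grip_force: 0.0
```

step_arm --rows '[[[-2,0,0],[0,0,0],45],[[-2,0,0],[0,0,0],45]]'

```text
clock: 14.08
tcp_pos: [502.0, 127.4, 45.4]
orientation: [0.0, -0.022, 1.0, 0.0]
contact_force: [-1.0, 1.5, -0.2]
gripper_width: 39.8
grip_force: 0.0
```

step_arm --rows '[[[-1,0,0],[0,0,0],45],[[-1,0,0],[0,0,0],45]]'

```text
clock: 14.32
tcp_pos: [503.7, 127.5, 45.1]
orientation: [-0.0, -0.022, 1.0, -0.0]
contact_force: [-0.2, -0.1, 0.0]
gripper_width: 39.5
grip_force: 0.0
```

step_arm --rows '[[[-1,0,0],[0,0,0],45],[[-1,0,0],[0,0,0],45]]'

```text
clock: 14.58
tcp_pos: [505.7, 127.6, 45.2]
orientation: [-0.0, -0.022, 1.0, -0.0]
contact_force: [-1.3, -0.4, 0.8]
gripper_width: 39.8
grip_force: 1.1
```

step_arm --rows '[[[-1,0,0],[0,0,0],45],[[-0.5,0,0],[0,0,0],45]]'

```text
clock: 14.82
tcp_pos: [505.8, 127.5, 44.9]
orientation: [-0.002, -0.022, 1.0, -0.0]
contact_force: [-5.4, 0.3, 5.3]
gripper_width: 39.7
grip_force: 3.1
```

step_arm --rows '[[[-1,0,0],[0,0,0],45],[[-0.5,0,0],[0,0,0],45]]'

```text
clock: 15.08
tcp_pos: [505.9, 127.5, 44.7]
orientation: [-0.003, -0.022, 1.0, -0.0]
contact_force: [-10.2, 0.7, 8.8]
gripper_width: 39.5
grip_force: 5.0
```

step_arm --rows '[[[6,0,0],[0,0,0],45],[[8,0,-15],[0,0,0],45],[[0,-20,-45],[0,0,0],60],[[0,-45,-45],[0,0,0],60],[[0,-55,0],[0,0,0],60],[[0,-55,0],[0,0,0],60],[[0,-55,0],[0,0,10],60],[[0,-55,0],[0,0,10],60],[[0,-40,0],[0,0,10],60],[[0,0,0],[0,0,10],60]]'

```text
clock: 16.32
tcp_pos: [485.5, -197.4, 150.7]
orientation: [0.001, 0.326, 0.946, -0.0]
contact_force: [-0.8, 1.2, -0.0]
gripper_width: 53.1
grip_force: 0.0
```

step_arm --rows '[[[0,0,0],[0,0,10.5],60],[[0,0,0],[0,0,10.5],60],[[0,0,0],[0,0,10.5],60],[[0,0,0],[0,0,10.5],60],[[0,0,0],[0,0,10.5],60],[[0,0,0],[0,0,0],60]]'

```text
clock: 17.08
tcp_pos: [486.2, -194.7, 150.5]
orientation: [0.001, 0.706, 0.708, 0.0]
contact_force: [0.1, 0.2, -0.4]
gripper_width: 53.0
grip_force: 0.0
```

```bash
python3 -c "
from h import *
plan((515.5,-282,150),0)
import pickle
f=grab('top'); pickle.dump(f,open('top2.pkl','wb'));g=grab('side'); pickle.dump(g,open('side2.pkl','wb'))
c=lambda f,x,y,w,h,k:cv2.resize(cv2.convertScaleAbs(f['image'][y:y+h,x:x+w],alpha=1.8),None,fx=k,fy=k,interpolation=cv2.INTER_CUBIC)
cv2.imwrite('pics/top2.png',np.hstack([c(f,100,112,80,100,5),c(g,95,235,80,100,5)]))"
```

```text
turn [0.1  0.05 0.18] then shift [-87.3  29.3   0.5] t 17.07 F [ 0.1  0.2 -0.4]
```

View pics/top2.png

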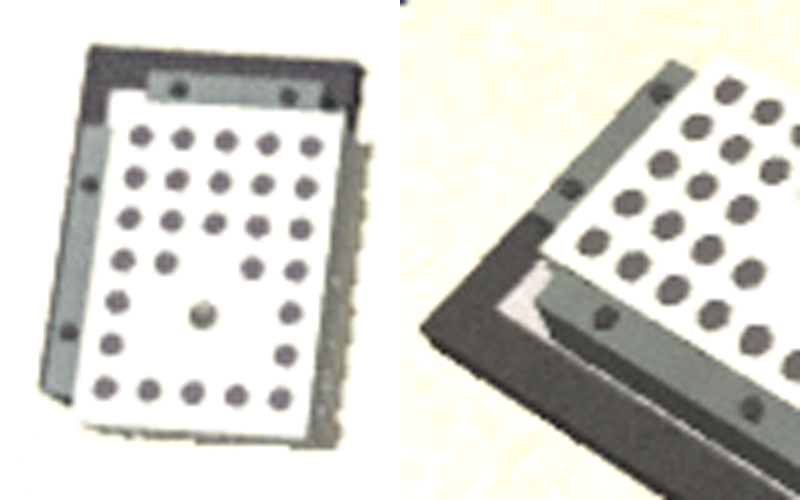

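The decks now lie flush in the corner. The left panel shows them against the far and left stops with the hole open at (203,315), and the right panel shows no gap at the stops. Now the rod.

step_arm --rows '[[[-45,15,0],[0,0,0],60],[[-42,14,0],[0,0,0],60],[[0,0,0],[0,0,0],60],[[0,0,20],[0,0,0],60],[[0,0,20],[0,0,0],60],[[0,0,15],[0,0,0],60],[[0,0,12],[0,0,0],60],[[0,0,0],[0,0,0],60]]'

```text
clock: 18.18
tcp_pos: [514.1, -280.7, 80.8]
orientation: [-0.001, 0.707, 0.708, -0.0]
contact_force: [-0.3, 0.1, -0.7]
gripper_width: 52.9
grip_force: 0.0
```

```bash
python3 -c "
from h import *
import pickle
plan((515.5,-282,81),0)
t=pickle.load(open('top2.pkl','rb'));s=pickle.load(open('side2.pkl','rb'))
C=lambda u,v:ray(t,100+u/5,112+v/5,52)[:2].round(1)
print('hole',C(203,315),'wells',C(141,136),C(311,146),C(106,387),C(281,398))
c=lambda f,x,y,w,h,k:cv2.resize(np.clip(f['image'][y:y+h,x:x+w]*3.,0,255).astype(np.uint8),None,fx=k,fy=k,interpolation=cv2.INTER_CUBIC)
g=grab('side');f=grab('top')
cv2.imwrite('pics/grip.png',np.hstack([c(g,280,80,80,100,5),c(f,310,170,80,100,5)]))"
```

```text
turn [-0.14 -0.08  0.09] then shift [-1.3  1.4 -0.2] t 18.18 F [-0.3  0.1 -0.7]
hole [560.6 131.9] wells [630.3 168.5] [633.1 100.6] [528.4 164.5] [531.2  96.5]
```

View pics/grip.png

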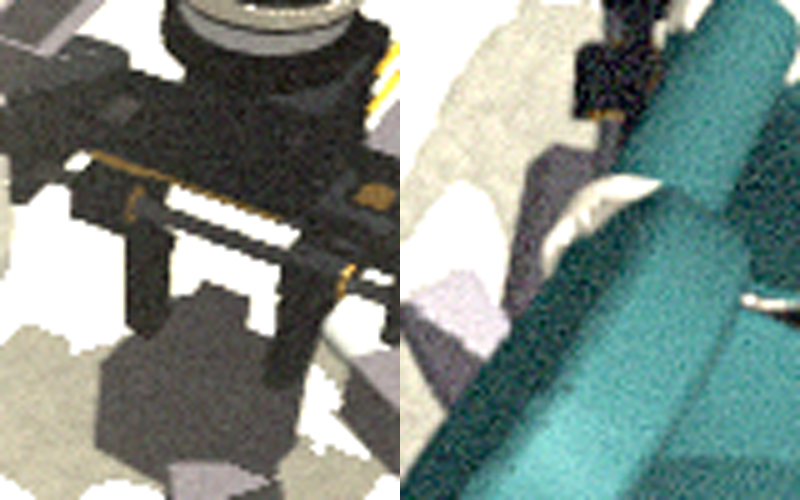

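The fingers straddle the head, which is at (225,300) in the left panel, with clear air on both sides. Closing.

step_arm --rows '[[[-1,1.2,0],[0,0,0],45],[[0,0,0],[0,0,0],20],[[0,0,0],[0,0,0],20],[[0,0,0],[0,0,0],20],[[0,0,0],[0,0,0],20],[[0,0,0],[0,0,0],20]]'

```text
clock: 19.02
tcp_pos: [516.5, -282.7, 82.9]
orientation: [0.0, 0.707, 0.707, 0.0]
contact_force: [0.5, -0.2, 3.0]
gripper_width: 23.8
grip_force: 30.0
```

step_arm --rows '[[[0,0,-8],[0,0,0],20],[[0,0,-15],[0,0,0],20],[[0,0,-20],[0,0,0],20],[[0,0,-20],[0,0,0],20],[[0,0,-12],[0,0,0],20],[[0,0,0],[0,0,0],20]]'

```text
clock: 19.77
tcp_pos: [516.9, -283.0, 159.3]
orientation: [0.001, 0.707, 0.707, 0.0]
contact_force: [-0.4, 0.0, -0.5]
gripper_width: 23.6
grip_force: 30.0
```

```bash
python3 -c "
from h import *
plan((560,131,150),0);print(r.get_state()['gripper_width'])"
```

```text
turn [0.14 0.09 0.06] then shift [414.   43.1   9.3] t 19.77 F [-0.4  0.  -0.5]
23.58215357487736
```

step_arm --rows '[[[30,3,0],[0,0,0],20],[[45,5,0],[0,0,0],20],[[50,5,0],[0,0,0],20],[[50,5,0],[0,0,0],20],[[50,5,0],[0,0,0],20],[[50,5,0],[0,0,0],20],[[50,5,0],[0,0,0],20],[[45,5,0],[0,0,0],20],[[30,3,0],[0,0,0],20],[[14,2,0],[0,0,0],20]]'

```text
clock: 21.02
tcp_pos: [558.1, 132.9, 156.5]
orientation: [-0.0, 0.706, 0.708, -0.001]
contact_force: [-0.5, -0.7, -0.6]
gripper_width: 23.7
grip_force: 30.0
```

step_arm --rows '[[[0,0,8],[0,0,0],20],[[0,0,0],[0,0,0],20]]'

```text
clock: 21.28
tcp_pos: [557.7, 130.3, 147.9]
orientation: [-0.001, 0.707, 0.707, -0.001]
contact_force: [0.2, -1.2, -0.7]
gripper_width: 23.3
grip_force: 30.0
```

```bash
python3 -c "
from h import *
plan((560,131,150),0);print(r.get_state()['gripper_width'])"
```

```text
turn [-0.16  0.06  0.02] then shift [ 0.7  2.3 -2.1] t 21.27 F [ 0.2 -1.2 -0.7]
23.255401569466542
```

step_arm --rows '[[[0.7,2.3,4],[0,0,0],20],[[0,0,6],[0,0,0],20],[[0,0,4],[0,0,0],20],[[0,0,3],[0,0,0],20],[[0,0,3],[0,0,0],20]]'

```text
clock: 21.9
tcp_pos: [561.0, 132.2, 129.2]
orientation: [0.0, 0.707, 0.707, -0.0]
contact_force: [0.4, -0.8, 0.1]
gripper_width: 23.6
grip_force: 30.0
```

step_arm --rows '[[[0,0,3],[0,0,0],20],[[0,0,3],[0,0,0],20]]'

```text
clock: 22.15
tcp_pos: [561.1, 132.3, 123.3]
orientation: [0.0, 0.707, 0.708, 0.0]
contact_force: [-0.7, 0.2, -0.2]
gripper_width: 24.2
grip_force: 30.0
```

step_arm --rows '[[[0,0,3],[0,0,0],20],[[0,0,3],[0,0,0],20]]'

```text
clock: 22.4
tcp_pos: [561.0, 132.3, 117.2]
orientation: [0.0, 0.707, 0.708, -0.0]
contact_force: [-0.6, -1.0, -1.1]
gripper_width: 24.2
grip_force: 30.0
```

step_arm --rows '[[[0,0,3],[0,0,0],20],[[0,0,3],[0,0,0],20]]'

```text
clock: 22.65
tcp_pos: [561.0, 132.2, 111.2]
orientation: [-0.0, 0.707, 0.707, -0.0]
contact_force: [0.5, -0.4, -0.5]
gripper_width: 23.2
grip_force: 30.0
```

step_arm --rows '[[[0,0,3],[0,0,0],20],[[0,0,3],[0,0,0],20]]'

```text
clock: 22.9
tcp_pos: [561.0, 132.2, 105.2]
orientation: [0.0, 0.707, 0.707, -0.0]
contact_force: [0.3, -0.2, -0.2]
gripper_width: 23.5
grip_force: 30.0
```

step_arm --rows '[[[0,0,3],[0,0,0],20],[[0,0,3],[0,0,0],20]]'

```text
clock: 23.15
tcp_pos: [561.0, 132.2, 99.2]
orientation: [-0.0, 0.707, 0.707, -0.0]
contact_force: [0.4, -0.3, -0.9]
gripper_width: 23.7
grip_force: 30.0
```

step_arm --rows '[[[0,0,3],[0,0,0],20],[[0,0,3],[0,0,0],20],[[0,0,2],[0,0,0],20],[[0,0,2],[0,0,0],20]]'

```text
clock: 23.65
tcp_pos: [561.1, 132.2, 89.3]
orientation: [0.0, 0.707, 0.707, 0.0]
contact_force: [0.9, 0.4, -1.4]
gripper_width: 23.5
grip_force: 30.0
```

step_arm --rows '[[[0,0,2],[0,0,0],20],[[0,0,1.5],[0,0,0],20]]'

```text
clock: 23.9
tcp_pos: [561.0, 132.2, 85.8]
orientation: [-0.0, 0.707, 0.707, -0.0]
contact_force: [0.1, -0.7, -0.7]
gripper_width: 23.4
grip_force: 30.0
```

step_arm --rows '[[[0,0,1],[0,0,0],20],[[0,0,1],[0,0,0],20]]'

```text
clock: 24.15
tcp_pos: [561.1, 132.2, 83.9]
orientation: [0.0, 0.707, 0.707, 0.0]
contact_force: [-0.1, -0.5, -1.1]
gripper_width: 24.3
grip_force: 30.0
```

step_arm --rows '[[[0,0,0.7],[0,0,0],20],[[0,0,0.5],[0,0,0],20]]'

```text
clock: 24.4
tcp_pos: [561.1, 132.2, 82.8]
orientation: [-0.0, 0.707, 0.707, -0.0]
contact_force: [-0.3, -0.8, 2.1]
gripper_width: 23.9
grip_force: 30.0
```

step_arm --rows '[[[0,0,0.5],[0,0,0],20],[[0,0,0.5],[0,0,0],20]]'

```text
clock: 24.65
tcp_pos: [561.1, 132.2, 82.7]
orientation: [-0.0, 0.707, 0.707, -0.0]
contact_force: [-4.5, -0.5, 9.1]
gripper_width: 23.7
grip_force: 30.0
```

step_arm --rows '[[[0,0,0.5],[0,0,0],20],[[0,0,0.5],[0,0,0],20]]'

```text
clock: 24.9
tcp_pos: [561.1, 132.3, 82.7]
orientation: [-0.0, 0.707, 0.707, -0.0]
contact_force: [-6.2, -1.1, 15.3]
gripper_width: 24.0
grip_force: 30.0
```

Seated at z = 82.7, the same height as in the stand. Relieve the load, open, then retreat.

step_arm --rows '[[[0,0,-1.2],[0,0,0],20],[[0,0,0],[0,0,0],28],[[0,0,0],[0,0,0],40],[[0,0,0],[0,0,0],55],[[0,0,0],[0,0,0],55],[[0,0,-20],[0,0,0],55],[[0,0,-40],[0,0,0],55],[[0,0,-40],[0,0,0],55]]'

```text
clock: 25.9
tcp_pos: [561.2, 132.2, 184.2]
orientation: [0.0, 0.707, 0.707, 0.0]
contact_force: [1.3, -0.8, 0.4]
gripper_width: 48.4
grip_force: 0.0
```

step_arm --rows '[[[-50,-20,0],[0,0,0],55],[[-50,-20,0],[0,0,0],55],[[-50,-20,0],[0,0,0],55],[[-50,-20,0],[0,0,0],55],[[0,0,0],[0,0,0],55]]'

```text
clock: 26.52
tcp_pos: [480.5, -70.6, 183.4]
orientation: [0.001, 0.708, 0.706, 0.0]
contact_force: [-0.1, -0.2, 0.5]
gripper_width: 48.5
grip_force: 0.0
```

```bash
python3 -c "
from h import *
c=lambda f,x,y,w,h,k:cv2.resize(np.clip(f['image'][y:y+h,x:x+w]*1.8,0,255).astype(np.uint8),None,fx=k,fy=k,interpolation=cv2.INTER_CUBIC)
f=grab('top');g=grab('side')
print('expected px head top: top',proj(f,(560.5,131.5,84)),'side',proj(g,(560.5,131.5,84)))
cv2.imwrite('pics/fin.png',np.hstack([c(f,100,112,80,100,5),c(g,130,225,80,100,5)]))"
```

```text
expected px head top: top [135.72291118 171.04677427] side [178.30423949 276.54617533]
```

View pics/fin.png

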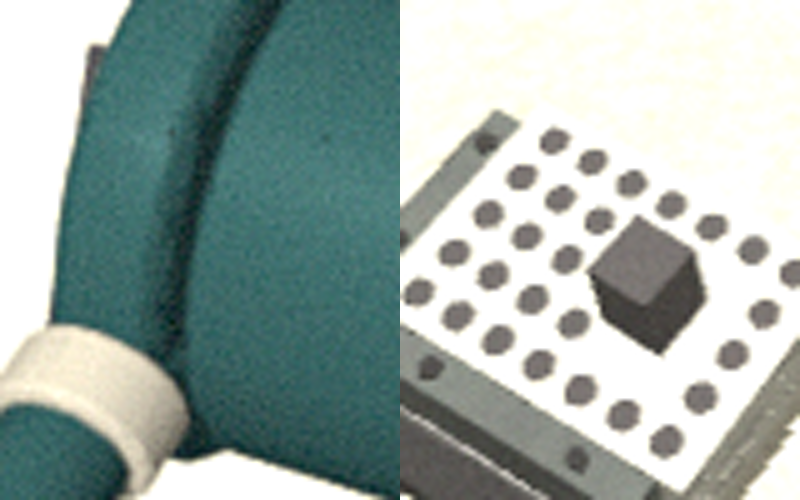

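The side view (right panel) shows the head resting flat on the top deck at (648,285), its top centred where predicted, and the decks still against the stops. The arm is clear, so I'm handing in.

```bash
python3 -c "
from rig import r
print(r.hand_in())"
```

```text
the job is handed in; nothing more can be done
None
```

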